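# Blow the dust off the sweet tins

### The arm

A 6-joint arm with a two-finger parallel gripper is mounted at the origin on a cart in front of the work surface, level with it; the furniture and walls round the work are solid. World frame = base frame: x ahead of the robot, y to its left, z up, the work surface at z = 0. Lengths are in m, angles in rad, forces in N, time in s.
With the tool pointing down it reaches from about 0.375 to 0.9 m from the base axis. Payload 3.1 kg.
Tool frame: the origin (TCP) lies at the centre of the arm's flange, where the gripper is bolted on; the fingertips stand 173 mm ahead of it and the grasp point (between the pads) lies 155 mm ahead of it; z points along the fingers, y is the line along which they close (so a half turn about z gives the same grasp; the last joint's range is limited). The gripper opens to 85 mm and grips with 20 to 120 N. Pads are 22 mm wide; open, the fingers measure 114 mm over their backs; the gripper's body (76 mm by 85 mm) begins 54 mm behind the grasp point. The pads swing forward as they close: fully open they stand 13 mm farther back than shut.
Start: joints at [-1.462, 0.527, 1.433, -0, 1.181, -0.178], TCP at [0.177, -0.599, 0.405] pointing down, gripper open.
Joint ranges: [-3.08, 3.08], [-0.75, 2.2], [0.22, 2.44], [-1.43, 4.57], [0, 2.65], [-2.85, 2.85]. Speed limits (rad/s): [2.79, 2.79, 3.14, 3.14, 3.14, 3.14].

### API

Orientations are given as a unit quaternion [x, y, z, w].
In Python, from station import * gives the robot as it stands.
- The arm moves only by the shell command python3 -m jog 'ROWS' [OPENING] [FORCE]. ROWS is a JSON object of lists of equal length, an entry for each row: "linear": the shift along the world's x, y, z in mm, a list of three; "turn": the turn about the world's z in units of 5 degrees (1.0 is 5 degrees). A call has 1 to 12 rows; each row shifts and turns the commanded pose from where the row before left it; what a row does not reach is not made up. A row lasts 1/8 s, in which the tool goes at most 62.5 mm and 10.7 degrees, less where a joint would pass 70% of its speed; a pose out of reach is approached as far as the arm can. A call is refused whole if a number of a shift passes 62.5 or a number of a turn 1, either way. A call with a gripper value outside its range is refused whole. OPENING is the opening, from 0 (shut) to 1 (fully open), set as the call begins (- or left out, the last holds). The fingers move at their own pace and stop on an object; FORCE is the grip in N (left out, the last holds). Time passes only in rows, so rows that do not move let the fingers close. It gives the time, the measured TCP pose, the force, the opening and the grip force at its end, in the units of the state.
- sense(): the state, without advancing time (a new reading comes with each control period).
- snapshot(name): name is "side" or "top" or "wrist"; returns the picture (420x560x3 uint8, red, green, blue); there is no depth.
- get_calibration(name): a dict with "fx", "fy", "cx", "cy" (pixels), "dist_coeffs" ([k1, k2, p1, p2, k3] as OpenCV has them; the pictures are not rectified), "world_to_cam" (4x4, takes a point from world to camera coordinates). Camera axes: x right, y down, z forward; pixel columns grow to the right and rows downward; lengths in m; the calibration is good to about 2 mm. A picture is of the moment at which its call begins: read the wrist's pose just before it. get_calibration takes no time and is no camera call; for the wrist camera it gives the pose at the moment of the call.
- sign_off(): hands the job in; it is judged then, once.
The state is a dict: "t": time; "q": joint angles; "qd": joint speeds; "tau": joint torques, N m; "tcp_pos": TCP position; "tool_rot": TCP orientation; "force": force on the tool from outside, world axes, zero at the start; "ft_torque": the same for the moment, N m; "finger_gap": opening from 0.0 (shut) to 1.0 (fully open); "gripper_force": force on a finger pad.
Only numpy, scipy, OpenCV 4.12 (cv2) and the standard library are available. Lean on these libraries where they do the work, as an engineer would, in place of code of your own. Each camera call takes 0.05 s, during which the arm holds its last target. There are 200 camera calls.

### The job

Set every sweet tin from the low table and the riser flat on the sloped display board, side by side and not on top of one another, and let go of them. Then charge the air pump with three full strokes of its lever, each all the way down to the stop and right back up, and after that squeeze the air gun's trigger home once and let it go, to blow the dust off the tins. Finally stand all the tins on the low table, the larger of the two, side by side with their lids up; leave the mug, ink pad and stamp where they are.

Things in the scene. Friction and masses are not known exactly. Their poses are not given: they have to be found in the camera images.
- tin_a: round flat sweet tin with a lid, 62 mm across and 22 mm high, 55 g; origin: centre of its underside, z up through the lid; grip it across its width. Two or three of the four tins are there; the others are absent (None)
- tin_b: round flat sweet tin with a lid, 62 mm across and 22 mm high, 55 g; origin: centre of its underside, z up through the lid; grip it across its width. Two or three of the four tins are there; the others are absent (None)
- tin_c: round flat sweet tin with a lid, 62 mm across and 22 mm high, 55 g; origin: centre of its underside, z up through the lid; grip it across its width. Two or three of the four tins are there; the others are absent (None)
- tin_d: round flat sweet tin with a lid, 62 mm across and 22 mm high, 55 g; origin: centre of its underside, z up through the lid; grip it across its width. Two or three of the four tins are there; the others are absent (None)
- rack_board: plywood display board, fixed on a stand, sloping 12 degrees (0.209 rad) down toward the robot; origin: centre of its upper surface, 95 mm above the counter; x runs up the slope (away from the robot), y along the board's length to the left, z square out of the surface. Usable area between the edge strips 112 mm (x) by 214 mm (y): room for three tins side by side in a row along y (a 66 mm pitch). The strips stand 8 mm (front and ends) and 10 mm (back) above the surface
- table: low display table, fixed, white top 200 mm (its x) by 165 mm (its y) with a thin rim 7 mm high and 4 mm thick round it; origin on the counter under its centre, the upper surface is 85 mm above the counter. Tins may start on it; there is room for three, about 90 mm apart
- riser: small square display riser, fixed, 110 x 110 mm, otherwise made like the table (surface 85 mm above the counter, rim 7 mm high); origin on the counter under its centre. One tin may start on it, at the robot's left
- pump: fixed hand-lever air pump on a 150 x 90 mm base plate; origin on the counter, x away from the robot along the lever's plane, y left. The lever is hinged at the back between two posts and its handle points to -x (toward the robot)
- pump_lever (a joint): pump lever angle: 0 at rest (sprung up, the arm 30 degrees above level), grows as the handle is pushed down, stop at 0.66 (arm 8 degrees below level). The spring takes about 5 N at the handle at the start and 12 N at the stop, and brings the lever back up when it is let go
- pump_handle (a point): centre of the lever's rubber cross handle, a round bar 24 mm thick and 84 mm long along the pump's y; moves with the lever on an arc of 160 mm radius about pump_hinge, from 190 mm above the counter at rest down to 88 mm at the stop. Push it down from above with shut fingers
- pump_hinge (a point): hinge axis of the pump lever (along the pump's y), 110 mm above the counter, 50 mm to +x of the pump's origin
- air_gun: pistol-shaped air gun fixed on its side on a stand; origin on the counter under the barrel; the barrel points along y at 130 mm height, nozzle toward the board; the grip (105 mm long, 28 mm wide along y, 26 mm high) sticks out level to -x, toward the robot, with free space below and beside it
- gun_squeeze (a point): point to squeeze: midway between the back of the grip and the front of the trigger, 70 mm to -x of the barrel axis, 130 mm above the counter. Grip and trigger together measure 52 mm along the gun's y here, about 41 mm when squeezed; come from above with the fingers astride, closing along the gun's y
- gun_trigger (a joint): angle of the sprung trigger, a 68 x 20 mm plate hinged upright beside the barrel on the nozzle side of the grip: 0 let go, grows as it is squeezed toward the grip, stop at 0.22. Takes about 3 to 6 N; springs back by itself
- tower_top (a point): obstacle, never moves: top centre of a clear five-tier shelf tower, 410 mm high, standing on the near side of the board; its tall parts reach 50 mm to either side of this point in world x and 130 mm in world y, its 8 mm base plate to 110 mm beyond in x. Carry things over or round it
- screen_edge (a point): obstacle, never moves: middle of the near edge of the till's screen, which stands right of the board and beyond the table; it fills x beyond this point, 95 mm to either side in world y, from 125 to 350 mm above the counter
- mug: white mug, bystander, 84 mm across with handle, 90 mm high; origin: centre of its underside
- ink_pad: flat ink pad tin, bystander, 72 x 112 x 16 mm; origin: centre of its underside
- stamp: wooden hand stamp, bystander, 28 x 52 x 71 mm; origin: centre of its underside

How it is judged:
On the way, in this order (a step that is already met when the one before it is completed fails the run):
1. every tin present lies flat on the sloped board, let go and at rest (z of tin_a in the frame of rack_board between -0.006 and 0.008 m and x of tin_a in the frame of rack_board between -0.032 and 0.032 m and y of tin_a in the frame of rack_board between -0.084 and 0.084 m and angle between the z axis of each of tin_a, tin_b, tin_c, tin_d and the z axis of rack_board, either way round below 0.12 rad and linear speed of each of tin_a, tin_b, tin_c, tin_d below 0.02 m/s and contact force between each of tin_a, tin_b, tin_c, tin_d and the fingers below 0.1 N and z of tin_b in the frame of rack_board between -0.006 and 0.008 m and x of tin_b in the frame of rack_board between -0.032 and 0.032 m and y of tin_b in the frame of rack_board between -0.084 and 0.084 m and z of tin_c in the frame of rack_board between -0.006 and 0.008 m and x of tin_c in the frame of rack_board between -0.032 and 0.032 m and y of tin_c in the frame of rack_board between -0.084 and 0.084 m and z of tin_d in the frame of rack_board between -0.006 and 0.008 m and x of tin_d in the frame of rack_board between -0.032 and 0.032 m and y of tin_d in the frame of rack_board between -0.084 and 0.084 m), for 0.2 s.
2. first stroke: pump lever all the way down (over 0.58 rad) (value of joint pump_lever above 0.58 rad), for 0.05 s.
3. first stroke: pump lever back up (under 0.08 rad) (value of joint pump_lever below 0.08 rad), for 0.05 s.
4. second stroke: pump lever all the way down (over 0.58 rad) (value of joint pump_lever above 0.58 rad), for 0.05 s.
5. second stroke: pump lever back up (under 0.08 rad) (value of joint pump_lever below 0.08 rad), for 0.05 s.
6. third stroke: pump lever all the way down (over 0.58 rad) (value of joint pump_lever above 0.58 rad), for 0.05 s.
7. third stroke: pump lever back up (under 0.08 rad) (value of joint pump_lever below 0.08 rad), for 0.05 s.
8. gun trigger squeezed home (over 0.16 rad) (value of joint gun_trigger above 0.16 rad), for 0.1 s.
9. gun trigger let go again (under 0.04 rad) (value of joint gun_trigger below 0.04 rad), for 0.1 s.
At the end, for the whole second after the job is handed in: Every tin present stands on the low table, lid up (underside within 8 mm of its surface, within 0.12 rad of upright, centre within 80 mm (x) and 62 mm (y) of the table's centre), let go and at rest; pump lever up (under 0.08 rad), trigger let go (under 0.04 rad) (z of tin_a in the frame of table between 0.079 and 0.093 m and x of tin_a in the frame of table between -0.08 and 0.08 m and y of tin_a in the frame of table between -0.062 and 0.062 m and angle between each of tin_a, tin_b, tin_c, tin_d's own z axis and vertical below 0.12 rad and linear speed of each of tin_a, tin_b, tin_c, tin_d below 0.02 m/s and contact force between each of tin_a, tin_b, tin_c, tin_d and the fingers below 0.1 N and z of tin_b in the frame of table between 0.079 and 0.093 m and x of tin_b in the frame of table between -0.08 and 0.08 m and y of tin_b in the frame of table between -0.062 and 0.062 m and z of tin_c in the frame of table between 0.079 and 0.093 m and x of tin_c in the frame of table between -0.08 and 0.08 m and y of tin_c in the frame of table between -0.062 and 0.062 m and z of tin_d in the frame of table between 0.079 and 0.093 m and x of tin_d in the frame of table between -0.08 and 0.08 m and y of tin_d in the frame of table between -0.062 and 0.062 m and value of joint pump_lever below 0.08 rad and value of joint gun_trigger below 0.04 rad); the robot touches nothing.
It fails at once if the mug is moved more than 40 mm (distance of mug from where it was at the start of the episode above 0.04 m).
It fails at once if the ink pad is moved more than 40 mm (distance of ink_pad from where it was at the start of the episode above 0.04 m).
It fails at once if the stamp is moved more than 40 mm (distance of stamp from where it was at the start of the episode above 0.04 m).
Of tin_a, tin_b, tin_c, tin_d only 2 to 3 are there at a start; the rules pass over those that are not, and their reading is None.
At some moment in a run one of tin_a, tin_b, tin_c, tin_d may be knocked a few centimetres aside while the robot is not near it.
It also fails if it takes over 210 s, if anything falls off the work surface, if the arm or the gripper's body presses on something with over 40 N, if the wrist force passes 120 N, or if a joint passes its speed limit or range.

## Working session

There is one attempt and no reset: what is moved stays moved. The work goes in short steps, Python scripts to look and compute and a shell command to move; the robot and the scene stay as the last step left them, time stands still between calls to the robot, and variables do not carry over. Pictures are saved under pics/ and viewed, at most 16 in all, crops included, and the job is handed in when it is done.

```bash
ls; mkdir -p pics
python3 - <<'E'
from station import *
import cv2
s=sense(); print(s)
for n in("side","top","wrist"):
    c=get_calibration(n); print(n,c)
    cv2.imwrite(f"pics/{n}0.png",snapshot(n)[:,:,::-1])
E
```

```text
pics
{'t': 0.0, 'q': array([-1.46149172e+00,  5.28506847e-01,  1.43389142e+00, -4.25599042e-05,
        1.18137015e+00, -1.78529555e-01]), 'qd': array([-8.51854844e-05, -5.22048044e-04, -9.77216641e-04,  5.01678241e-04,
        1.63594779e-05,  6.60722565e-04]), 'tau': array([-9.24420237e-04, -4.42359102e+01, -1.78027207e+01, -4.00850140e-04,
        8.36447318e-03, -2.64303779e-07]), 'tcp_pos': array([ 0.17739151, -0.59895013,  0.40371166]), 'tool_rot': array([ 9.89660052e-01,  1.43428723e-01,  1.79806501e-05, -1.08791005e-03]), 'force': array([-0.20077135,  0.07701149,  0.66512631]), 'ft_torque': array([-0.00653168,  0.00836831,  0.03233829]), 'gripper_force': 0.0, 'finger_gap': 0.997978400861558}
side {'fx': 445.18966812248004, 'fy': 445.18966812248004, 'cx': 275.61963096974273, 'cy': 212.78320347902888, 'dist_coeffs': array([-0.07447775,  0.        ,  0.        ,  0.        ,  0.        ]), 'world_to_cam': array([[ 0.99765775, -0.06690295, -0.01424817, -0.46375919],
       [-0.03671519, -0.3479941 , -0.93677751,  0.25934579],
       [ 0.0577149 ,  0.93510647, -0.34963536,  1.1856
[... 381 characters left out ...]
06383e-01,  3.41525482e-03, -2.27353172e-01,
         5.19149729e-01],
       [ 2.27358073e-01,  1.11760759e-03, -9.73810586e-01,
         1.51583351e+00],
       [ 0.00000000e+00,  0.00000000e+00,  0.00000000e+00,
         1.00000000e+00]])}
wrist {'fx': 340.1572452057907, 'fy': 340.1572452057907, 'cx': 278.843963814796, 'cy': 211.65910617579385, 'dist_coeffs': array([-0.05891272,  0.        ,  0.        ,  0.        ,  0.        ]), 'world_to_cam': array([[ 0.2848094 , -0.95858295, -0.00152895, -0.62451836],
       [-0.90733094, -0.27009554,  0.32217846, -0.04157936],
       [-0.30924774, -0.09037219, -0.94667772,  0.38117921],
       [ 0.        ,  0.        ,  0.        ,  1.        ]])}
```

View pics/top0.png

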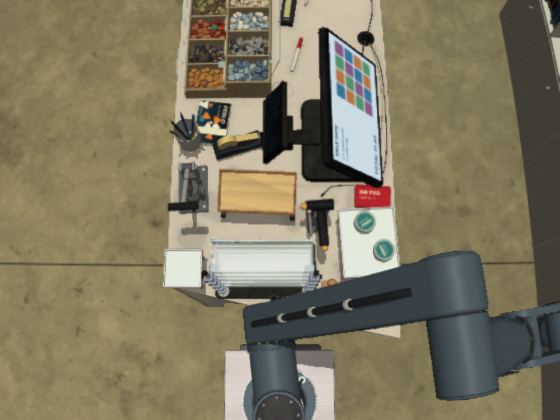

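View pics/side0.png

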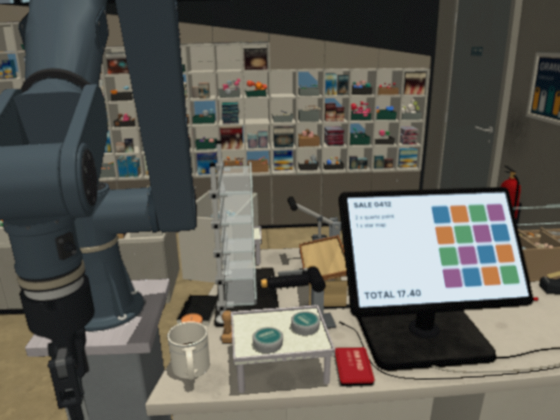

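View pics/wrist0.png

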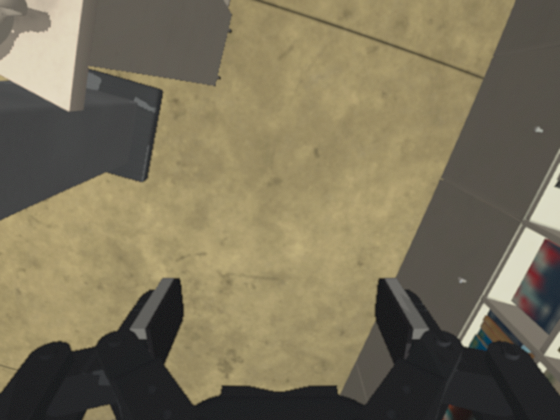

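Top view: two teal tins on the table at about (364,222) and (385,250), the board at (257,193), riser (183,268) looks empty, pump (190,195), gun (318,220) and the tower (262,268). The side view also shows two tins, at (268,338) and (306,321). The wrist view shows only the floor.

```bash
cat > h.py <<'E'
import numpy as np, cv2
from station import *
def ray(c,uv):
    K=np.array([[c['fx'],0,c['cx']],[0,c['fy'],c['cy']],[0,0,1]])
    p=cv2.undistortPoints(np.array([[uv]],float),K,np.array(c['dist_coeffs']))[0,0]
    T=np.array(c['world_to_cam']);R=T[:3,:3]
    return -R.T@T[:3,3], R.T@np.array([p[0],p[1],1])
def onz(c,uv,z):
    o,d=ray(c,uv); return o+d*(z-o[2])/d[2]
def tri(rs):
    A=np.zeros((3,3));b=np.zeros(3)
    for o,d in rs:
        d=d/np.linalg.norm(d);P=np.eye(3)-np.outer(d,d);A+=P;b+=P@o
    x=np.linalg.solve(A,b)
    return x,[np.linalg.norm(np.cross(x-o,d/np.linalg.norm(d))) for o,d in rs]
def proj(c,p):
    K=np.array([[c['fx'],0,c['cx']],[0,c['fy'],c['cy']],[0,0,1]]);T=np.array(c['world_to_cam'])
    return cv2.projectPoints(np.array([p],float),cv2.Rodrigues(T[:3,:3])[0],T[:3,3],K,np.array(c['dist_coeffs']))[0][0,0]
def blobs(im,lo,hi,amin=30):
    m=cv2.inRange(cv2.cvtColor(im,cv2.COLOR_RGB2HSV),lo,hi)
    n,l,s,ce=cv2.connectedComponentsWithStats(m)
    return [(s[i,4],ce[i].round(1).tolist(),s[i,:4].tolist()) for i in range(1,n) if s[i,4]>=amin]
TEAL=((75,60,40),(100,255,255))
E
python3 - <<'E'
from h import *
ims={n:cv2.imread(f"pics/{n}0.png")[:,:,::-1].copy() for n in("side","top")}
for n in ims:
    for b in blobs(ims[n],*TEAL): print(n,b)
ct=get_calibration("top")
a=ims["top"][150:310,150:410]
cv2.imwrite("pics/topc.png",cv2.resize(a,None,fx=3,fy=3,interpolation=2)[:,:,::-1])
b=ims["side"][180:400,150:410]
cv2.imwrite("pics/sidec.png",cv2.resize(b,None,fx=2.6,fy=2.6,interpolation=2)[:,:,::-1])
E
```

```text
side (np.int32(103), [11.7, 66.7], [0, 58, 18, 19])
side (np.int32(74), [331.1, 83.7], [325, 80, 12, 11])
side (np.int32(63), [255.8, 92.8], [247, 91, 18, 5])
side (np.int32(88), [549.3, 101.3], [546, 92, 7, 20])
side (np.int32(154), [230.2, 108.2], [222, 102, 16, 18])
side (np.int32(168), [205.2, 116.0], [193, 106, 22, 17])
side (np.int32(130), [386.6, 114.5], [378, 110, 18, 9])
side (np.int32(57), [358.9, 116.6], [352, 114, 18, 5])
side (np.int32(205), [358.3, 136.7], [351, 125, 18, 19])
side (np.int32(106), [204.7, 144.4], [196, 140, 20, 8])
side (np.int32(31), [407.2, 148.7], [400, 148, 17, 3])
side (np.int32(61), [407.4, 155.9], [399, 154, 18, 5])
side (np.int32(325), [127.5, 166.9], [117, 156, 22, 20])
side (np.int32(36), [281.6, 157.9], [274, 157, 18, 3])
side (np.int32(43), [205.7, 161.4], [199, 160, 15, 5])
side (np.int32(206), [305.2, 318.5], [294, 313, 23, 13])
side (np.int32(237), [267.8, 335.6], [256, 329, 24, 14])
top (np.int32(178), [207.1, 113.5], [197, 103, 24, 22])
top (np.int32(38), [204.8, 139.0], [201, 134, 12, 9])
top (np.int32(196), [364.6, 220.5], [357, 213, 17, 17])
top (np.int32(198), [384.3, 249.0], [376, 241, 17, 17])
```

View pics/topc.png

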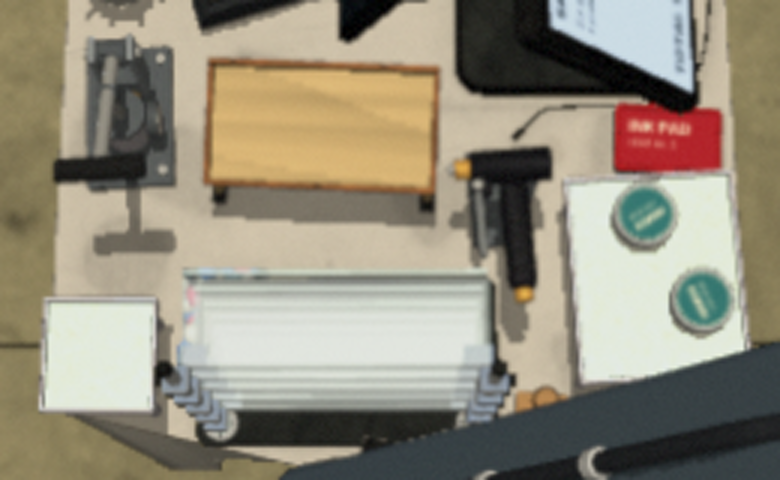

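View pics/sidec.png

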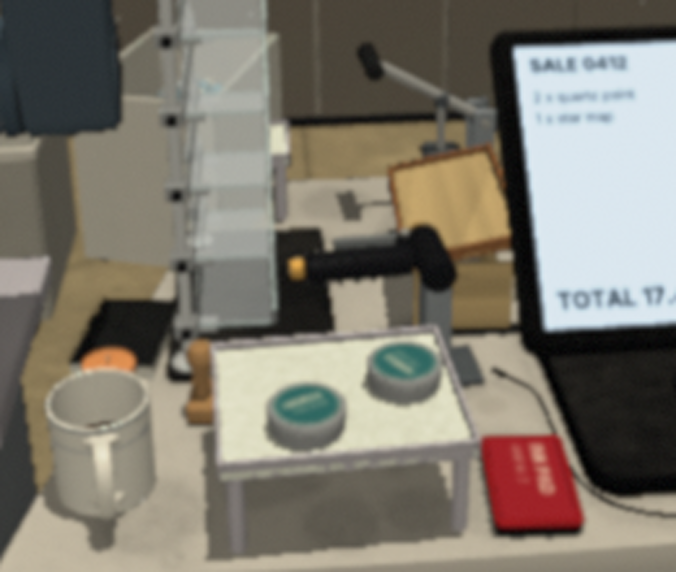

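Run:
```python
from h import *
np.set_printoptions(precision=4,suppress=True)
ct,cs=get_calibration("top"),get_calibration("side")
T=lambda u,v:ray(ct,(150+(u+.5)/3-.5,150+(v+.5)/3-.5))
S=lambda u,v:ray(cs,(150+(u+.5)/2.6-.5,180+(v+.5)/2.6-.5))
P={}
def sh(n,t,s):
    x,r=tri([T(*t),S(*s)]); P[n]=x; print(n,x,'res',np.round(r,4))
x,r=tri([ray(ct,(364.6,220.5)),ray(cs,(305.2,318.5))]);print('tin1',x,r)
x,r=tri([ray(ct,(384.3,249)),ray(cs,(267.8,335.6))]);print('tin2',x,r)
sh('board NL',(205,183),(392,170));sh('board FL',(209,60),(490,148));sh('board NR',(433,192),(408,258))
sh('tab FL',(565,180),(435,328));sh('tab FR',(733,174),(472,437));sh('tab NL',(580,382),(212,350))
sh('grip end',(524,295),(297,268)); sh('handle R end',(145,165),(371,60))
for n,uv in dict(towFL=(185,271),towFR=(490,271)).items():
    o,d=T(*uv); print(n,o+d*(.41-o[2])/d[2])
for n,uv in dict(tabFL=(565,180),tabFR=(733,174),tabNL=(580,382)).items():
    o,d=T(*uv); print(n,o+d*(.092-o[2])/d[2])
for n,uv in dict(brdFL=(209,60),brdFR=(438,67)).items():
    o,d=T(*uv); print(n,o+d*(.117-o[2])/d[2])
for n,uv in dict(brdNL=(205,183),brdNR=(433,192)).items():
    o,d=T(*uv); print(n,o+d*(.09-o[2])/d[2])
for n,uv in dict(hL=(55,170),hR=(145,163)).items():
    o,d=T(*uv); print(n,o+d*(.19-o[2])/d[2])
for n,uv in dict(nozzle=(462,169),barback=(550,163),gripend=(524,295),trig=(485,205)).items():
    o,d=T(*uv); print(n,o+d*(.13-o[2])/d[2])
for n,uv in dict(scr=(692,105),scr2=(548,5)).items():
    o,d=T(*uv); print(n,o+d*(.2-o[2])/d[2])
for n,uv in dict(ink=(668,138)).items():
    o,d=T(*uv); print(n,o+d*(.016-o[2])/d[2])
```

```text
tin1 [ 0.5123 -0.2477  0.1077] [np.float64(0.0007841046733026297), np.float64(0.0007841046733028924)]
tin2 [ 0.4294 -0.301   0.1075] [np.float64(0.00100281352951849), np.float64(0.0010028135295185253)]
board NL [0.5506 0.1745 0.085 ] res [0.0028 0.0028]
board FL [0.6663 0.1707 0.1099] res [0.0013 0.0013]
board NR [ 0.5398 -0.0464  0.0906] res [0.0032 0.0032]
tab FL [ 0.5491 -0.1741  0.0905] res [0.001 0.001]
tab FR [ 0.5526 -0.3375  0.0971] res [0.0006 0.0006]
tab NL [ 0.3528 -0.1837  0.0856] res [0.0002 0.0002]
grip end [ 0.4293 -0.1284  0.1318] res [0.0013 0.0013]
handle R end [0.5329 0.2139 0.2088] res [0. 0.]
towFL [0.3962 0.1488 0.41  ]
towFR [ 0.3955 -0.0803  0.41  ]
tabFL [ 0.5477 -0.1739  0.092 ]
tabFR [ 0.5534 -0.3386  0.092 ]
tabNL [ 0.3518 -0.183   0.092 ]
brdFL [0.6625 0.1698 0.117 ]
brdFR [ 0.6542 -0.0517  0.117 ]
brdNL [0.5464 0.1738 0.09  ]
brdNR [ 0.5366 -0.0464  0.09  ]
hL [0.5337 0.2996 0.19  ]
hR [0.5398 0.217  0.19  ]
nozzle [ 0.5489 -0.0728  0.13  ]
barback [ 0.5545 -0.1559  0.13  ]
gripend [ 0.4283 -0.1286  0.13  ]
trig [ 0.514  -0.0939  0.13  ]
scr [ 0.5902 -0.2804  0.2   ]
scr2 [ 0.6866 -0.1514  0.2   ]
ink [ 0.6114 -0.2897  0.016 ]
```

Two tins only: lids at (0.512,-0.248) and (0.429,-0.301), z 0.107, which matches 85+22 mm. Board centre is about (0.601,0.062), yaw -2.5°; table centre about (0.453,-0.261), yaw +2.6°. Moving above tin 1.

```bash
python3 -m jog '{"linear":[[37,39,0],[37,39,0],[37,39,0],[37,39,0],[37,39,0],[37,39,0],[37,39,0],[37,39,0],[39,39,0],[0,0,0]],"turn":[-0.33,-0.33,-0.33,-0.33,-0.33,-0.33,-0.33,-0.33,-0.36,0]}' 1 30
cat > tins.py <<'E'
from h import *
import sys
np.set_printoptions(precision=4,suppress=True)
zl=float(sys.argv[1]) if len(sys.argv)>1 else .107
s=sense(); print(s['tcp_pos'],'t',round(s['t'],2))
for n in("top","side","wrist"):
    c=get_calibration(n); im=snapshot(n)
    for b in blobs(im,*TEAL,60):
        p=onz(c,b[1],zl)
        if .3<p[0]<.7 and -.4<p[1]<.32: print(n,b[0],b[1],p[:2])
    cv2.imwrite(f"pics/last_{n}.png",im[:,:,::-1])
E
python3 tins.py
```

```text
t: 1.4
tcp_pos: [0.5144, -0.2453, 0.4044]
tool_rot: [1.0, 0.016, 0.0, -0.0]
force: [-1.0, -0.4, -0.5]
finger_gap: 1.0
gripper_force: 0.0
[ 0.5144 -0.2453  0.4044] t 1.4
top 202 [384.3, 249.2] [ 0.4279 -0.3011]
side 201 [305.3, 318.5] [ 0.5135 -0.2464]
side 237 [267.8, 335.5] [ 0.4305 -0.2996]
wrist 2198 [277.5, 201.4] [ 0.5143 -0.2469]
wrist 1631 [333.7, 291.4] [ 0.4306 -0.3001]
```

```bash
python3 -m jog '{"linear":[[0,-2,-30],[0,0,-30],[0,0,-30],[0,0,-25],[0,0,-20],[0,0,-14],[0,0,0]],"turn":[0,0,0,0,0,0,0]}' 1 30
python3 -m jog '{"linear":[[0,0,0],[0,0,0],[0,0,0],[0,0,0],[0,0,0],[0,0,0]],"turn":[0,0,0,0,0,0]}' 0 30
```

```text
t: 2.42
tcp_pos: [0.5116, -0.251, 0.2549]
tool_rot: [1.0, 0.012, -0.001, -0.001]
force: [0.2, -0.3, 0.1]
finger_gap: 0.999
gripper_force: 0.0
t: 3.18
tcp_pos: [0.5126, -0.2505, 0.257]
tool_rot: [1.0, 0.013, 0.001, 0.001]
force: [-1.4, -0.5, 6.1]
finger_gap: 0.702
gripper_force: 32.7
```

```bash
python3 -m jog '{"linear":[[0,0,30],[0,0,40],[0,0,40],[0,0,40],[0,30,0],[0,50,0],[0,55,0],[0,55,0],[0,55,0],[0,55,0],[20,30,0],[20,20,0]],"turn":[0,0,0,0,0,0,0,0,0,0,0,0]}' - 30
python3 -m jog '{"linear":[[25,0,0],[25,0,0],[0,0,0]],"turn":[-0.4,-0.4,0]}' - 30
python3 tins.py .13; python3 -c "
from h import *
print(sense()['q'],sense()['tau'])"
```

```text
t: 4.68
tcp_pos: [0.5523, 0.1019, 0.4059]
tool_rot: [1.0, 0.014, 0.0, -0.0]
force: [-0.5, -1.1, -0.5]
finger_gap: 0.699
gripper_force: 33.1
t: 5.05
tcp_pos: [0.6035, 0.0999, 0.4055]
tool_rot: [1.0, -0.022, 0.001, -0.0]
force: [-0.7, -0.8, 0.3]
finger_gap: 0.702
gripper_force: 33.1
[0.6035 0.0999 0.4055] t 5.05
top 199 [384.3, 249.0] [ 0.4244 -0.2966]
side 237 [267.9, 335.6] [ 0.4295 -0.3316]
wrist 8056 [278.7, 305.6] [0.5182 0.1033]
[-1.86484688e-02  5.06262323e-01  1.47137591e+00  9.74871629e-05
  1.16596173e+00  1.59549609e+00] [-6.33326615e-02 -4.31387436e+01 -1.80804294e+01  3.02293665e-04
 -3.03865504e-02 -1.30613571e-03]
```

View pics/last_side.png

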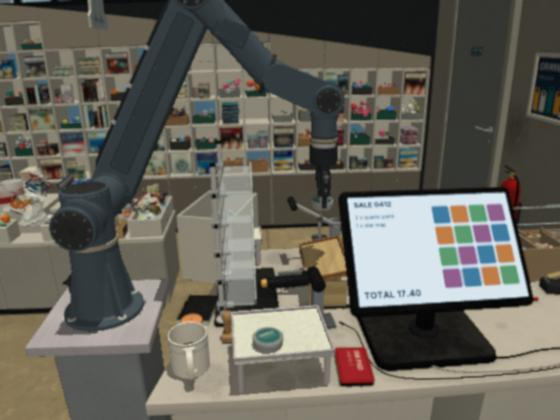

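The side view shows the arm well above the tower (tower top at (235,165)), with tin 1 held over the board at about (322,200) and tin 2 still on the table at (268,338).

```bash
python3 -m jog '{"linear":[[0,3,-30],[0,0,-35],[0,0,-30],[0,0,-20],[0,0,-10],[0,0,-4],[0,0,0]],"turn":[0,0,0,0,0,0,0]}' - 30
python3 -m jog '{"linear":[[0,0,-2],[0,0,-2],[0,0,0]],"turn":[0,0,0]}' - 30
```

```text
t: 6.08
tcp_pos: [0.6025, 0.1027, 0.2773]
tool_rot: [1.0, -0.022, 0.0, -0.0]
force: [-0.1, 0.7, -0.8]
finger_gap: 0.703
gripper_force: 33.1
t: 6.45
tcp_pos: [0.6024, 0.1028, 0.2728]
tool_rot: [1.0, -0.022, 0.0, -0.0]
force: [-0.4, -0.8, -0.7]
finger_gap: 0.7
gripper_force: 33.1
```

```bash
python3 -m jog '{"linear":[[0,0,-1.5],[0,0,0]],"turn":[0,0]}' - 30
python3 -m jog '{"linear":[[0,0,-1.5],[0,0,0]],"turn":[0,0]}' - 30
```

```text
t: 6.7
tcp_pos: [0.6023, 0.1028, 0.2715]
tool_rot: [1.0, -0.022, -0.0, -0.0]
force: [-1.4, 0.9, 1.9]
finger_gap: 0.701
gripper_force: 33.3
t: 6.95
tcp_pos: [0.602, 0.1029, 0.2701]
tool_rot: [1.0, -0.022, -0.001, -0.0]
force: [-3.7, 0.2, 5.7]
finger_gap: 0.702
gripper_force: 33.5
```

```bash
python3 -m jog '{"linear":[[0,0,0],[0,0,0],[0,0,0],[0,0,20],[0,0,40],[0,0,40],[0,0,40],[0,0,0]],"turn":[0,0,0,0,0,0,0,0]}' 0.9 30
python3 tins.py .117
python3 - <<'E'
from h import *
i=cv2.imread("pics/last_wrist.png")[100:400,150:450]
cv2.imwrite("pics/wc1.png",cv2.resize(i,None,fx=1.6,fy=1.6))
E
```

```text
t: 7.95
tcp_pos: [0.6034, 0.1028, 0.4135]
tool_rot: [1.0, -0.022, 0.004, -0.0]
force: [0.3, -0.8, 1.1]
finger_gap: 0.904
gripper_force: 0.0
[0.6034 0.1028 0.4135] t 7.95
top 199 [384.3, 249.0] [ 0.4267 -0.2992]
side 82 [319.3, 244.9] [0.5989 0.1025]
side 238 [267.9, 335.6] [ 0.4302 -0.3137]
wrist 2030 [278.3, 207.5] [0.6005 0.103 ]
```

View pics/wc1.png

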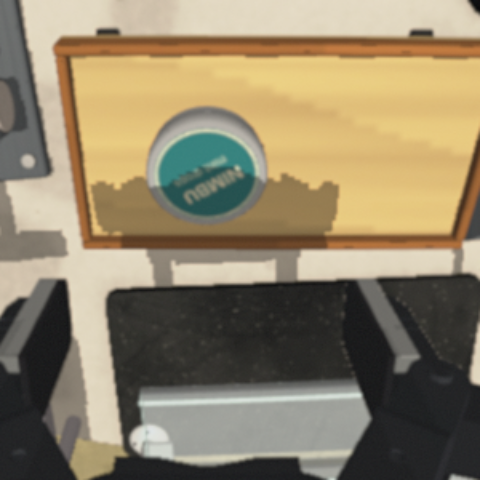

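Tin 1 lies flat on the board at crop (207,165), clear of the strips. Now tin 2.

```bash
python3 -m jog '{"linear":[[-45,-15,0],[-45,-15,0],[0,-48,0],[0,-48,0],[0,-48,0],[0,-48,0],[0,-48,0],[0,-48,0],[0,-48,0],[-28,-12,0],[-28,-12,0],[-27,-13,0]],"turn":[1,1,1,1,1,1,1,1,1,1,1,1]}' 1 30
python3 -m jog '{"linear":[[0,0,0],[0,0,0],[0,0,0],[0,0,0],[0,0,0],[0,0,0],[0,0,0],[0,0,0]],"turn":[1,1,1,1,1,1,1,0]}' 1 30
python3 tins.py .107
```

```text
t: 9.6
tcp_pos: [0.4281, -0.3004, 0.4077]
tool_rot: [0.876, 0.482, -0.001, -0.002]
force: [-0.4, -0.7, -0.1]
finger_gap: 1.001
gripper_force: 0.0
t: 10.6
tcp_pos: [0.4291, -0.3, 0.4081]
tool_rot: [0.692, 0.722, 0.0, -0.002]
force: [0.0, -0.8, 0.5]
finger_gap: 0.999
gripper_force: 0.0
[ 0.4291 -0.3     0.4081] t 10.6
top 196 [242.4, 190.9] [0.6007 0.1024]
side 84 [319.3, 245.0] [0.6025 0.1234]
side 234 [267.7, 335.6] [ 0.4303 -0.2999]
wrist 2132 [278.9, 200.4] [ 0.4299 -0.2992]
```

```bash
python3 -m jog '{"linear":[[0,0,-30],[0,0,-30],[0,0,-30],[0,0,-25],[0,0,-20],[0,0,-14],[0,0,0]],"turn":[0,0,0,0,0,0,0]}' 1 30
python3 -m jog '{"linear":[[0,0,0],[0,0,0],[0,0,0],[0,0,0],[0,0,0],[0,0,0]],"turn":[0,0,0,0,0,0]}' 0 30
```

```text
t: 11.62
tcp_pos: [0.4293, -0.3001, 0.2598]
tool_rot: [0.692, 0.722, 0.0, -0.001]
force: [0.6, -0.6, 0.2]
finger_gap: 0.997
gripper_force: 0.0
t: 12.38
tcp_pos: [0.4297, -0.3005, 0.2619]
tool_rot: [0.692, 0.722, -0.0, 0.001]
force: [-0.3, 1.1, 5.8]
finger_gap: 0.703
gripper_force: 32.6
```

```bash
python3 -m jog '{"linear":[[0,0,30],[0,0,40],[0,0,40],[0,0,34],[28,12,0],[28,12,0],[27,12,0],[0,48,0],[0,48,0],[0,48,0],[0,48,0],[0,48,0]],"turn":[0,0,-1,-1,-1,-1,-1,-1,-1,-1,-1,-1]}' - 30
python3 -m jog '{"linear":[[43,22,0],[43,22,0],[0,0,0],[0,0,0],[0,0,0],[0,0,0],[0,0,0],[0,0,0],[0,0,0],[0,0,0]],"turn":[-1,-1,-1,-1,-1,-1,-1,-1,-1,0]}' - 30
```

```text
t: 13.88
tcp_pos: [0.5121, -0.0227, 0.4049]
tool_rot: [0.933, 0.361, 0.0, 0.0]
force: [0.5, 0.8, 0.7]
finger_gap: 0.697
gripper_force: 33.1
t: 15.12
tcp_pos: [0.5982, 0.0197, 0.4047]
tool_rot: [1.0, -0.021, -0.0, 0.0]
force: [0.7, 0.9, -0.4]
finger_gap: 0.694
gripper_force: 33.1
```

```bash
python3 -m jog '{"linear":[[3,-8,-30],[0,0,-35],[0,0,-30],[0,0,-20],[0,0,-9],[0,0,-2],[0,0,0]],"turn":[0,0,0,0,0,0,0]}' - 30
python3 -m jog '{"linear":[[0,0,-1.5],[0,0,0]],"turn":[0,0]}' - 30
python3 -m jog '{"linear":[[0,0,-1.5],[0,0,0]],"turn":[0,0]}' - 30
```

```text
t: 16.0
tcp_pos: [0.6018, 0.0117, 0.2794]
tool_rot: [1.0, -0.022, 0.001, 0.0]
force: [-0.4, -0.2, -0.7]
finger_gap: 0.693
gripper_force: 33.1
t: 16.25
tcp_pos: [0.6018, 0.0117, 0.278]
tool_rot: [1.0, -0.022, 0.001, 0.0]
force: [-0.3, -0.4, 0.4]
finger_gap: 0.695
gripper_force: 33.3
t: 16.5
tcp_pos: [0.6014, 0.0117, 0.2763]
tool_rot: [1.0, -0.022, 0.0, 0.0]
force: [-1.3, -0.5, 4.7]
finger_gap: 0.698
gripper_force: 33.6
```

```bash
python3 -m jog '{"linear":[[0,0,0],[0,0,0],[0,0,0],[0,0,20],[0,0,40],[0,0,40],[0,0,32],[0,0,0]],"turn":[0,0,0,0,0,0,0,0]}' 0.85 30
python3 tins.py .117
python3 - <<'E'
from h import *
i=cv2.imread("pics/last_wrist.png")
cv2.imwrite("pics/wc2.png",i)
E
```

```text
t: 17.5
tcp_pos: [0.6021, 0.0117, 0.4105]
tool_rot: [1.0, -0.022, 0.003, 0.0]
force: [1.4, 0.0, -0.3]
finger_gap: 0.849
gripper_force: 0.0
[0.6021 0.0117 0.4105] t 17.5
side 85 [319.3, 245.0] [0.5988 0.1018]
side 99 [325.3, 258.8] [0.6008 0.0125]
wrist 2072 [279.5, 206.5] [0.6008 0.0111]
wrist 1991 [166.8, 211.7] [0.6003 0.1026]
```

View pics/wc2.png

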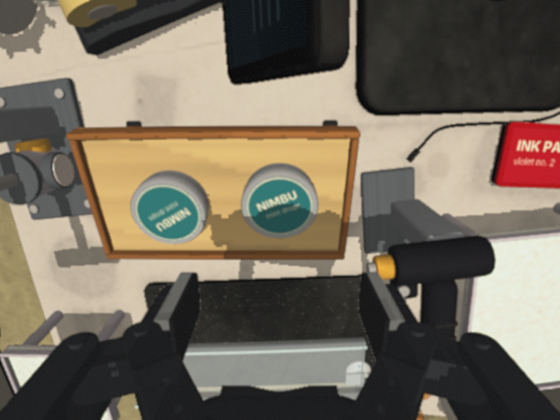

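Both tins lie flat at (168,208) and (280,202), well inside the board. Next is the pump.

```bash
python3 -m jog '{"linear":[[-15,30,10],[-15,45,10],[-15,45,5],[-15,45,5],[-6,45,0],[0,35,0],[0,0,0]],"turn":[0,0,0,0,0,0,0]}' 0 30
python3 tins.py .117
python3 - <<'E'
from h import *
for n in("top","wrist"):
    i=cv2.imread(f"pics/last_{n}.png")
    cv2.imwrite(f"pics/{n}_p.png",i)
w=cv2.imread("pics/last_wrist.png"); t=cv2.imread("pics/last_top.png")[120:280,150:290]
cv2.imwrite("pics/pp.png",np.hstack([w,cv2.resize(t,(240,274),interpolation=2)[:420] if 0 else cv2.copyMakeBorder(cv2.resize(t,(240,274)),0,146,0,0,0)]))
E
```

```text
t: 18.52
tcp_pos: [0.5347, 0.2588, 0.4357]
tool_rot: [1.0, -0.02, -0.002, 0.0]
force: [-0.6, -0.9, -0.5]
finger_gap: -0.002
gripper_force: 0.0
[0.5347 0.2588 0.4357] t 18.52
top 197 [242.5, 190.9] [0.5978 0.1014]
top 202 [262.1, 200.3] [0.5695 0.045 ]
side 84 [319.3, 245.0] [0.5988 0.1018]
side 96 [313.1, 255.5] [0.5712 0.0357]
wrist 2126 [458.4, 113.0] [0.6003 0.1034]
wrist 1791 [513.5, 142.7] [0.5743 0.0509]
```

View pics/pp.png

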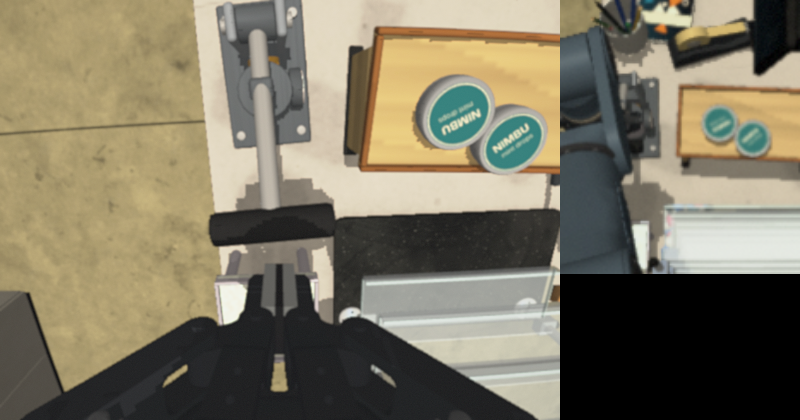

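The wrist view shows the pump handle bar from (215,228) to (332,222). Tin 2 has been knocked down-slope against tin 1 (it is now at (513,140)). I'll measure the new tin pose and the handle.

Run:
```python
from h import *
np.set_printoptions(precision=4,suppress=True)
c={n:get_calibration(n) for n in("top","side","wrist")}
print(tri([ray(c['top'],(262.1,200.3)),ray(c['side'],(313.1,255.5)),ray(c['wrist'],(513.5,142.7))]))
print(tri([ray(c['top'],(242.5,190.9)),ray(c['side'],(319.3,245)),ray(c['wrist'],(458.4,113))]))
# lid ellipse shape in wrist: project a flat-on-board disc and compare extents
w=cv2.imread("pics/wrist_p.png")[:,:,::-1].copy()
for b in blobs(w,*TEAL,100): print(b)
m=cv2.inRange(cv2.cvtColor(w,cv2.COLOR_RGB2HSV),(0,0,0),(180,255,45))
m[:, :205]=0;m[:,338:]=0;m[:200]=0;m[246:]=0
cs=max(cv2.findContours(m,0,2)[0],key=cv2.contourArea);r=cv2.minAreaRect(cs);print('handle',r)
ctr=r[0]
print('at z=.19',onz(c['wrist'],ctr,.192))
for u in (212,333):
    print(onz(c['wrist'],(u,230 if u<250 else 221),.192))
# side view of handle
i=cv2.imread("pics/last_side.png")[170:300,260:380]
cv2.imwrite("pics/sc3.png",cv2.resize(i,None,fx=5,fy=4.6))
```

```text
(array([0.5725, 0.0457, 0.1113]), [np.float64(0.0014198403929204801), np.float64(0.0008027060052787847), np.float64(0.001019771151816982)])
(array([0.5992, 0.102 , 0.1162]), [np.float64(0.0012185387179547839), np.float64(0.0006614993982369946), np.float64(0.0013290050846336866)])
(np.int32(2126), [458.4, 113.0], [430, 86, 58, 57])
(np.int32(1791), [513.5, 142.7], [486, 116, 55, 53])
handle ((273.7901916503906, 224.3079071044922), (32.419368743896484, 126.5141830444336), 84.98688507080078)
at z=.19 [0.5371 0.2588 0.192 ]
[0.5348 0.3009 0.192 ]
[0.5377 0.219  0.192 ]
```

View pics/sc3.png

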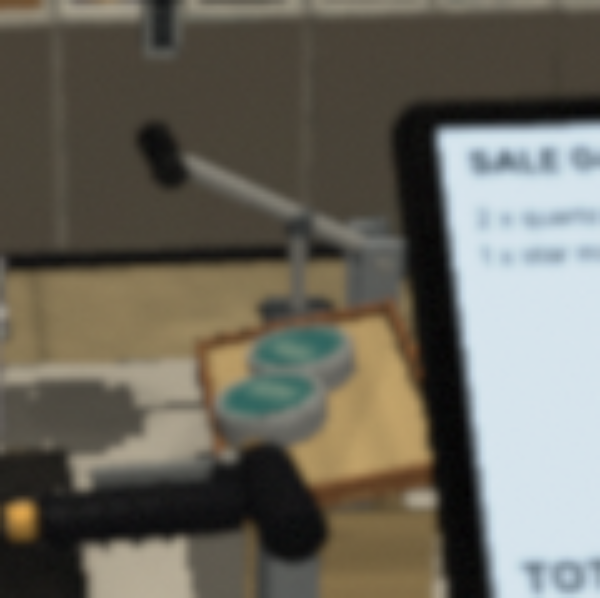

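Tin 2 is still flat (lid z 0.111, as a flat tin should be) and inside the limits, so step 1 stands. Now the pump; the handle is at (0.537,0.259).

```bash
python3 -m jog '{"linear":[[2,0,-30],[0,0,-20],[0,0,-10],[-8,0,-20],[-6,0,-20],[-4,0,-20],[-2,0,-20],[0,0,-15],[0,0,-6],[0,0,0]],"turn":[0,0,0,0,0,0,0,0,0,0]}' 0 30
```

```text
t: 19.92
tcp_pos: [0.5161, 0.2557, 0.2772]
tool_rot: [1.0, -0.022, -0.003, 0.001]
force: [-5.7, -1.7, 9.0]
finger_gap: -0.001
gripper_force: 4.6
```

```bash
python3 -m jog '{"linear":[[0,0,-4],[0,0,0]],"turn":[0,0]}' 0 30
python3 -m jog '{"linear":[[0,0,10],[0,0,15],[2,0,20],[4,0,20],[6,0,20],[8,0,20],[0,0,15],[0,0,0],[0,0,0]],"turn":[0,0,0,0,0,0,0,0,0]}' 0 30
python3 - <<'E'
from h import *
i=snapshot("side")[180:260,260:380];cv2.imwrite("pics/l.png",i)
b=cv2.imread("pics/last_side.png")[180:260,260:380,::-1]
print(np.abs(i[10:50,15:60].astype(int)-b[10:50,15:60]).mean(), [ (s[0],s[1]) for s in blobs(i[:,:60].copy(),(0,0,0),(180,255,45),10)],[ (s[0],s[1]) for s in blobs(b[:,:60].copy(),(0,0,0),(180,255,45),10)])
E
```

```text
t: 20.18
tcp_pos: [0.5164, 0.2557, 0.2737]
tool_rot: [1.0, -0.022, -0.002, 0.001]
force: [-5.1, -1.9, 10.1]
finger_gap: 0.003
gripper_force: 4.7
t: 21.3
tcp_pos: [0.5368, 0.2565, 0.3919]
tool_rot: [1.0, -0.022, -0.001, 0.0]
force: [-0.3, -1.0, 0.3]
finger_gap: -0.0
gripper_force: 0.0
1.235 [(np.int32(64), [32.9, 4.6]), (np.int32(88), [31.9, 23.4]), (np.int32(141), [27.5, 45.4])] [(np.int32(87), [31.9, 23.4]), (np.int32(141), [27.5, 45.4])]
```

```bash
python3 -m jog '{"linear":[[0,0,-15],[-8,0,-22],[-6,0,-20],[-4,0,-20],[-2,0,-20],[0,0,-15],[0,0,-10],[0,0,0]],"turn":[0,0,0,0,0,0,0,0]}' 0 30
python3 - <<'E'
from h import *
np.set_printoptions(precision=4,suppress=True)
i=snapshot("side");c=get_calibration("side")
for th in (.5,.58,.62,.66):
    f=.5236-th; print(th,proj(c,(.675-.16*np.cos(f),.2195,.11+.16*np.sin(f))))
a=cv2.resize(i[190:260,260:380],None,fx=5,fy=5,interpolation=2);cv2.imwrite("pics/dn.png",a[:,:,::-1])
E
```

```text
t: 22.35
tcp_pos: [0.5148, 0.2565, 0.2727]
tool_rot: [1.0, -0.021, -0.004, 0.001]
force: [-10.1, -3.9, 26.8]
finger_gap: -0.0
gripper_force: 13.5
0.5 [286.5062 231.3081]
0.58 [286.5962 235.0955]
0.62 [286.7634 236.9699]
0.66 [287.0112 238.8276]
```

View pics/dn.png

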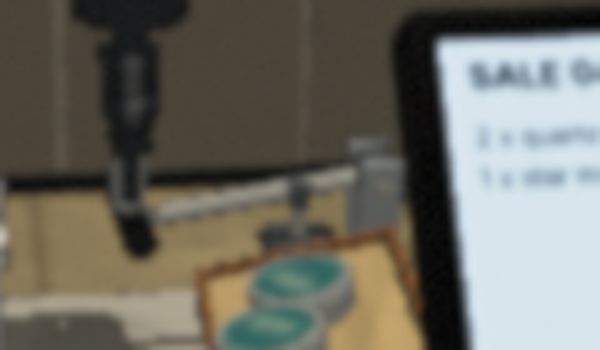

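The handle's end sits at crop (140,232), i.e. pixel (288,236), which matches 0.62–0.66 rad. The 27 N shows that the stop was reached.

```bash
python3 -m jog '{"linear":[[0,0,10],[0,0,15],[2,0,20],[4,0,20],[6,0,20],[8,0,20],[0,0,15],[0,0,0],[0,0,0]],"turn":[0,0,0,0,0,0,0,0,0]}' 0 30
python3 -m jog '{"linear":[[0,0,-15],[-8,0,-22],[-6,0,-20],[-4,0,-20],[-2,0,-20],[0,0,-15],[0,0,-8],[0,0,0]],"turn":[0,0,0,0,0,0,0,0]}' 0 30
python3 -m jog '{"linear":[[0,0,10],[0,0,15],[2,0,20],[4,0,20],[6,0,20],[8,0,20],[0,0,20],[0,0,20],[0,0,20],[0,0,0]],"turn":[0,0,0,0,0,0,0,0,0,0]}' 0 30
python3 - <<'E'
from h import *
i=snapshot("side")[180:260,260:320].copy()
print([ (s[0],s[1]) for s in blobs(i,(0,0,0),(180,255,45),10)])
E
```

```text
t: 23.52
tcp_pos: [0.5366, 0.2567, 0.3894]
tool_rot: [1.0, -0.022, -0.001, 0.0]
force: [-0.1, 0.2, -0.2]
finger_gap: 0.002
gripper_force: 0.0
t: 24.52
tcp_pos: [0.5149, 0.2564, 0.2727]
tool_rot: [1.0, -0.022, -0.004, 0.001]
force: [-9.9, -3.3, 26.9]
finger_gap: 0.004
gripper_force: 13.5
t: 25.78
tcp_pos: [0.5376, 0.2568, 0.4356]
tool_rot: [1.0, -0.022, 0.001, -0.0]
force: [0.3, -0.9, -0.3]
finger_gap: 0.001
gripper_force: 0.0
[(np.int32(87), [31.9, 23.4]), (np.int32(141), [27.5, 45.4])]
```

```bash
python3 -m jog '{"linear":[[-9,-50,0],[-9,-50,0],[-9,-50,0],[0,-50,0],[0,-50,0],[0,-50,0],[0,-40,0],[-15,-30,0],[-15,0,0],[0,0,0]],"turn":[0.1,0.2,0.2,0.2,0.2,0.2,0.1,0.1,0,0]}' 1 30
python3 tins.py .112
python3 - <<'E'
from h import *
T=get_calibration("wrist")['world_to_cam'];print(-T[:3,:3].T@T[:3,3],sense()['tcp_pos'])
w=cv2.imread("pics/last_wrist.png")
cv2.imwrite("pics/g.png",w)
E
```

```text
t: 27.08
tcp_pos: [0.479, -0.1125, 0.4345]
tool_rot: [0.999, 0.034, -0.002, -0.001]
force: [0.3, -0.5, -0.1]
finger_gap: 1.002
gripper_force: 0.0
[ 0.479  -0.1125  0.4345] t 27.07
top 195 [242.4, 190.9] [0.5992 0.1021]
top 203 [262.2, 200.4] [0.5706 0.0449]
side 82 [319.3, 244.9] [0.6008 0.1133]
side 99 [313.0, 255.5] [0.5725 0.0459]
wrist 2177 [23.2, 36.0] [0.5999 0.104 ]
wrist 2267 [93.9, 73.4] [0.5731 0.0461]
[ 0.56446537 -0.10647047  0.40497477] [ 0.48062218 -0.11230293  0.43552569]
```

View pics/g.png

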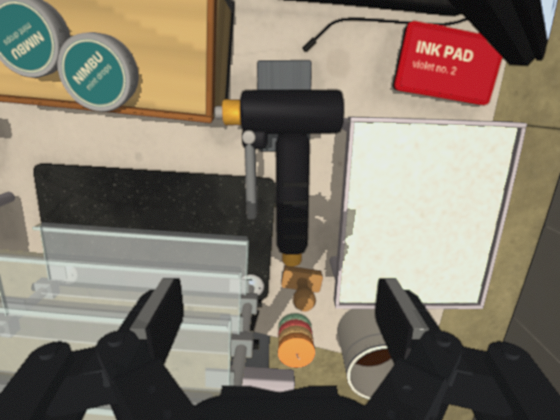

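Run:
```python
from h import *
np.set_printoptions(precision=4,suppress=True)
c=get_calibration("wrist")
for n,uv,z in [('grip L',(276.5,200),.14),('grip R',(308,200),.14),('trig L',(245.5,205),.14),('trig top',(248,145),.14),('nozzle',(222,112),.13),('back',(343,111),.13),('gripend',(292,252),.143),('barrel near edge',(310,131),.13),('barrel far',(310,91),.13)]:
    print(n,onz(c,uv,z))
# height check of grip end cap: orange in wrist & top
t=cv2.imread("pics/last_top.png")[:,:,::-1].copy();w=cv2.imread("pics/last_wrist.png")[:,:,::-1].copy()
s=cv2.imread("pics/last_side.png")[:,:,::-1].copy()
for n,i in(("w",w),("s",s)):
    print(n,[x for x in blobs(i,(12,150,120),(28,255,255),15)])
```

```text
grip L [ 0.4844 -0.1104  0.14  ]
grip R [ 0.4862 -0.136   0.14  ]
trig L [ 0.4783 -0.0854  0.14  ]
trig top [ 0.5271 -0.0853  0.14  ]
nozzle [ 0.55   -0.0631  0.13  ]
back [ 0.5575 -0.1573  0.13  ]
gripend [ 0.4403 -0.1267  0.143 ]
barrel near edge [ 0.5403 -0.1331  0.13  ]
barrel far [ 0.5704 -0.1301  0.13  ]
w [(np.int32(1041), [189.3, 83.2], [120, 0, 93, 122]), (np.int32(361), [41.5, 102.0], [0, 96, 83, 13]), (np.int32(410), [230.9, 111.3], [222, 100, 18, 25]), (np.int32(149), [291.8, 259.8], [284, 255, 16, 11]), (np.int32(1001), [295.9, 349.8], [278, 333, 37, 35])]
s [(np.int32(18), [113.5, 91.3], [111, 90, 6, 4]), (np.int32(23), [15.7, 202.7], [13, 201, 7, 5]), (np.int32(26), [25.5, 202.4], [22, 200, 9, 7]), (np.int32(180), [459.1, 213.6], [452, 207, 15, 14]), (np.int32(47), [4.8, 218.0], [1, 215, 8, 7]), (np.int32(196), [444.3, 234.8], [437, 228, 16, 15]), (np.int32(190), [504.6, 253.1], [497, 246, 16, 15]), (np.int32(199), [490.5, 275.5], [483, 268, 16, 16]), (np.int32(17), [263.6, 282.9], [262, 281, 4, 5]), (np.int32(109), [192.1, 317.2], [182, 314, 20, 8])]
```

```bash
python3 -m jog '{"linear":[[5,1.5,-30],[0,0,-35],[0,0,-30],[0,0,-25],[0,0,-20],[0,0,-10],[0,0,0]],"turn":[0,0,0,0,0,0,0]}' 1 30
python3 -c "
from h import *
cv2.imwrite('pics/g1.png',snapshot('wrist')[120:420,80:480,::-1])"
```

```text
t: 28.1
tcp_pos: [0.4857, -0.1113, 0.2853]
tool_rot: [0.999, 0.035, -0.0, -0.0]
force: [-0.1, -0.9, -0.2]
finger_gap: 0.998
gripper_force: 0.0
```

View pics/g1.png

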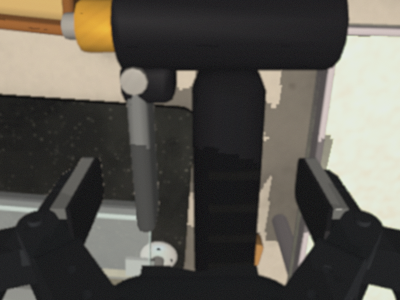

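The fingers stand astride the grip (195–262) and trigger (145) in the crop. Squeezing.

```bash
python3 -m jog '{"linear":[[0,0,0],[0,0,0],[0,0,0],[0,0,0],[0,0,0],[0,0,0],[0,0,0],[0,0,0]],"turn":[0,0,0,0,0,0,0,0]}' 0 30
python3 -m jog '{"linear":[[0,0,0],[0,0,0],[0,0,0],[0,0,0],[0,0,0],[0,0,0]],"turn":[0,0,0,0,0,0]}' 1 30
python3 -m jog '{"linear":[[0,0,20],[0,0,35],[0,0,35],[0,0,35],[0,0,0]],"turn":[0,0,0,0,0]}' 1 30
python3 tins.py .112
```

```text
t: 29.15
tcp_pos: [0.4856, -0.1141, 0.2875]
tool_rot: [0.999, 0.036, 0.001, 0.003]
force: [-5.7, -10.4, 7.7]
finger_gap: 0.497
gripper_force: 31.6
t: 29.9
tcp_pos: [0.4855, -0.1117, 0.2857]
tool_rot: [0.999, 0.035, -0.0, -0.0]
force: [0.5, 0.5, -0.5]
finger_gap: 1.005
gripper_force: 0.0
t: 30.52
tcp_pos: [0.4861, -0.112, 0.4134]
tool_rot: [0.999, 0.035, 0.003, 0.002]
force: [-0.2, 0.2, 0.6]
finger_gap: 1.0
gripper_force: 0.0
[ 0.4861 -0.112   0.4134] t 30.52
top 197 [242.5, 190.9] [0.5992 0.1018]
top 200 [262.1, 200.3] [0.5709 0.0452]
side 82 [319.3, 244.9] [0.6008 0.1133]
side 97 [313.1, 255.5] [0.5728 0.0459]
wrist 1340 [14.0, 43.7] [0.5964 0.0946]
wrist 2636 [78.3, 78.4] [0.5732 0.0461]
```

Trigger squeezed to 42 mm and released. Now tin 1, with the closing line at 298° to clear tin 2.

```bash
python3 -m jog '{"linear":[[12,50,0],[12,50,0],[22,28,0],[22,28,0],[22,28,0],[22,28,0],[2,2,0],[0,0,0]],"turn":[0.8,0.8,0.8,0.8,0.8,0.8,0,0]}' 0.92 30
python3 tins.py .116
```

```text
t: 31.68
tcp_pos: [0.5989, 0.1021, 0.4091]
tool_rot: [0.97, 0.242, -0.002, -0.0]
force: [0.4, -0.2, 1.0]
finger_gap: 0.917
gripper_force: 0.0
[0.5989 0.1021 0.4091] t 31.68
top 205 [261.9, 200.3] [0.5698 0.0456]
side 83 [319.4, 245.0] [0.5995 0.1039]
side 92 [312.8, 255.5] [0.5707 0.0378]
wrist 2090 [277.2, 201.5] [0.6002 0.1032]
wrist 1672 [319.8, 254.8] [0.5752 0.0487]
```

```bash
python3 -m jog '{"linear":[[2,1,-30],[0,0,-35],[0,0,-30],[0,0,-20],[0,0,-14],[0,0,-6],[0,0,0]],"turn":[0,0,0,0,0,0,0]}' 0.92 30
python3 -m jog '{"linear":[[0,0,0],[0,0,0],[0,0,0],[0,0,0],[0,0,0],[0,0,0]],"turn":[0,0,0,0,0,0]}' 0 30
```

```text
t: 32.7
tcp_pos: [0.6015, 0.103, 0.2759]
tool_rot: [0.97, 0.242, 0.0, 0.0]
force: [0.2, 0.0, 0.0]
finger_gap: 0.92
gripper_force: 0.0
t: 33.45
tcp_pos: [0.6017, 0.1032, 0.277]
tool_rot: [0.97, 0.242, 0.001, 0.0]
force: [-1.3, -0.4, 5.7]
finger_gap: 0.701
gripper_force: 32.3
```

```bash
python3 -m jog '{"linear":[[0,0,40],[0,0,45],[0,0,45],[-44,-20,0],[-44,-20,0],[0,-50,0],[0,-50,0],[0,-50,0],[0,-50,0],[0,-50,0],[0,-50,0],[-18,-22,0]],"turn":[0,0,0,0,0,-0.8,-0.8,-0.8,-0.8,-0.8,-0.8,-0.2]}' - 30
python3 tins.py .24; python3 -c "
from h import *
cv2.imwrite('pics/h1.png',snapshot('wrist')[:,:,::-1])"
```

```text
t: 34.95
tcp_pos: [0.4958, -0.2618, 0.4057]
tool_rot: [1.0, 0.025, 0.001, 0.001]
force: [0.3, -0.4, -0.2]
finger_gap: 0.694
gripper_force: 32.7
[ 0.4958 -0.2618  0.4057] t 34.95
side 74 [314.6, 255.5] [ 0.5358 -0.2146]
wrist 5928 [277.9, 297.4] [ 0.4906 -0.2611]
```

View pics/h1.png

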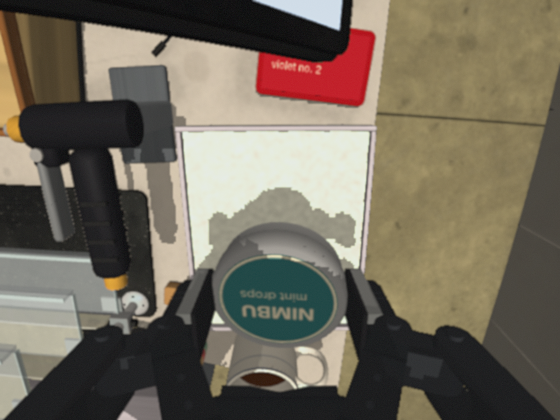

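The tin is held at (278,297), tilted as it was on the board. Lowering onto the table.

```bash
python3 -m jog '{"linear":[[0,2,-35],[0,0,-35],[0,0,-30],[0,0,-20],[0,0,-10],[0,0,-4],[0,0,0]],"turn":[0,0,0,0,0,0,0]}' - 30
python3 -m jog '{"linear":[[0,0,-2],[0,0,-2],[0,0,0]],"turn":[0,0,0]}' - 20
python3 -m jog '{"linear":[[0,0,-1],[0,0,-1],[0,0,0]],"turn":[0,0,0]}' - 20
```

```text
t: 36.02
tcp_pos: [0.4958, -0.2564, 0.2724]
tool_rot: [1.0, 0.026, 0.0, 0.0]
force: [-1.0, 1.5, 1.3]
finger_gap: 0.693
gripper_force: 32.8
t: 36.4
tcp_pos: [0.4967, -0.2568, 0.2703]
tool_rot: [1.0, 0.025, 0.003, 0.001]
force: [2.5, 4.1, 11.5]
finger_gap: 0.694
gripper_force: 34.4
t: 36.78
tcp_pos: [0.497, -0.2567, 0.2697]
tool_rot: [1.0, 0.025, 0.003, 0.001]
force: [1.8, 5.5, 20.6]
finger_gap: 0.693
gripper_force: 35.6
```

```bash
python3 -m jog '{"linear":[[0,0,2],[0,0,0]],"turn":[0,0]}' - 20
python3 -m jog '{"linear":[[0,0,0],[0,0,0],[0,0,0],[0,0,15],[0,0,40],[0,0,45],[0,0,38],[0,0,0]],"turn":[0,0,0,0,0,0,0,0]}' 0.9 30
python3 tins.py .107
```

```text
t: 37.02
tcp_pos: [0.4966, -0.2568, 0.2702]
tool_rot: [1.0, 0.025, 0.003, 0.001]
force: [1.9, 4.0, 10.8]
finger_gap: 0.694
gripper_force: 34.5
t: 38.02
tcp_pos: [0.4961, -0.2572, 0.41]
tool_rot: [1.0, 0.026, 0.003, 0.003]
force: [0.5, 0.0, -1.2]
finger_gap: 0.899
gripper_force: 0.0
[ 0.4961 -0.2572  0.41  ] t 38.02
side 70 [314.9, 255.6] [0.5792 0.0549]
side 207 [298.2, 322.1] [ 0.4968 -0.2583]
wrist 2168 [281.0, 200.8] [ 0.4973 -0.2587]
```

```bash
python3 -m jog '{"linear":[[2,50,0],[2,50,0],[2,50,0],[2,50,0],[2,50,0],[34,26,0],[34,26,0],[0,0,0]],"turn":[-0.2,-0.2,-0.2,-0.2,-0.2,-0.1,0,0]}' 1 30
python3 tins.py .111
```

```text
t: 39.17
tcp_pos: [0.5748, 0.0469, 0.4039]
tool_rot: [1.0, -0.02, -0.001, -0.0]
force: [-0.2, 0.4, 0.1]
finger_gap: 0.998
gripper_force: 0.0
[0.5748 0.0469 0.4039] t 39.17
top 200 [369.0, 226.2] [ 0.494  -0.2592]
side 91 [313.2, 255.7] [0.5732 0.0466]
side 215 [298.2, 322.1] [ 0.4961 -0.2641]
wrist 2056 [278.1, 203.4] [0.5733 0.0457]
```

```bash
python3 -m jog '{"linear":[[0,-1,-35],[0,0,-35],[0,0,-30],[0,0,-20],[0,0,-12],[0,0,-6],[0,0,0]],"turn":[0,0,0,0,0,0,0]}' 1 30
python3 -m jog '{"linear":[[0,0,0],[0,0,0],[0,0,0],[0,0,0],[0,0,0],[0,0,0]],"turn":[0,0,0,0,0,0]}' 0 25
python3 -m jog '{"linear":[[0,0,40],[0,0,45],[0,0,50],[-31,-30,0],[-31,-50,0],[0,-50,0],[0,-50,0],[0,-50,0],[0,-50,0],[-35,-15,0],[-35,-10,0],[-34,-5,0]],"turn":[0,0,0,0,0,0.2,0.2,0.2,0.2,0.2,0,0]}' - 25
python3 tins.py .107
```

```text
t: 40.2
tcp_pos: [0.5734, 0.044, 0.2678]
tool_rot: [1.0, -0.022, -0.0, 0.0]
force: [0.4, 0.8, -0.0]
finger_gap: 1.0
gripper_force: 0.0
t: 40.95
tcp_pos: [0.5737, 0.0443, 0.2689]
tool_rot: [1.0, -0.022, 0.001, 0.0]
force: [-1.4, 0.2, 6.0]
finger_gap: 0.708
gripper_force: 26.9
t: 42.45
tcp_pos: [0.4062, -0.2663, 0.4026]
tool_rot: [1.0, 0.021, -0.0, 0.0]
force: [0.6, -0.4, -0.8]
finger_gap: 0.706
gripper_force: 28.1
[ 0.4062 -0.2663  0.4026] t 42.45
side 213 [298.2, 322.1] [ 0.4968 -0.2583]
wrist 3051 [275.2, 83.2] [ 0.4972 -0.2587]
wrist 6030 [279.4, 299.0] [ 0.3142 -0.2695]
```

```bash
python3 -m jog '{"linear":[[2,3,-35],[0,0,-35],[0,0,-30],[0,0,-20],[0,0,-8],[0,0,-2],[0,0,0]],"turn":[0,0,0,0,0,0,0]}' - 20
python3 -m jog '{"linear":[[0,0,-2],[0,0,-1],[0,0,0]],"turn":[0,0,0]}' - 20
```

```text
t: 43.48
tcp_pos: [0.4099, -0.2629, 0.2732]
tool_rot: [1.0, 0.022, 0.001, 0.001]
force: [0.1, 0.2, -0.3]
finger_gap: 0.709
gripper_force: 28.1
t: 43.85
tcp_pos: [0.4095, -0.2629, 0.27]
tool_rot: [1.0, 0.022, 0.0, 0.0]
force: [1.5, 0.5, -0.1]
finger_gap: 0.703
gripper_force: 28.2
```

```bash
python3 -m jog '{"linear":[[0,0,-2],[0,0,-1],[0,0,0]],"turn":[0,0,0]}' - 20
python3 -m jog '{"linear":[[0,0,0],[0,0,0],[0,0,0],[0,0,15],[0,0,40],[0,0,45],[0,0,42],[0,0,0]],"turn":[0,0,0,0,0,0,0,0]}' 0.9 30
python3 tins.py .107;cp pics/last_wrist.png pics/fin.png;python3 - <<'E'
from h import *
s=snapshot("side")[180:260,260:320].copy()
print([ (x[0],x[1]) for x in blobs(s,(0,0,0),(180,255,45),10)])
i=cv2.imread("pics/last_side.png")[200:400,150:400]
w=cv2.imread("pics/fin.png")
cv2.imwrite("pics/finc.png",np.hstack([cv2.resize(i,(400,320)),cv2.resize(w,(400,320))]))
E
```

```text
t: 44.22
tcp_pos: [0.4102, -0.2631, 0.2674]
tool_rot: [1.0, 0.021, 0.001, 0.001]
force: [2.2, 1.8, 5.3]
finger_gap: 0.706
gripper_force: 28.6
t: 45.22
tcp_pos: [0.41, -0.2633, 0.4117]
tool_rot: [1.0, 0.022, 0.003, 0.003]
force: [-0.9, 0.1, -1.1]
finger_gap: 0.9
gripper_force: 0.0
[ 0.41   -0.2633  0.4117] t 45.23
side 211 [298.2, 322.0] [ 0.4969 -0.258 ]
side 220 [257.7, 325.7] [ 0.4112 -0.2639]
wrist 2858 [278.5, 90.7] [ 0.4973 -0.2586]
wrist 2146 [280.6, 199.1] [ 0.4119 -0.2641]
[(np.int32(474), [11.5, 30.9]), (np.int32(80), [31.8, 23.2]), (np.int32(73), [0.9, 64.8])]
```

View pics/finc.png

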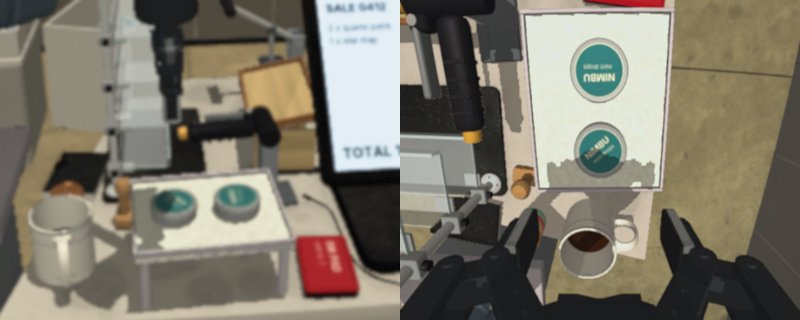

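Both tins stand flat on the table, at (600,70) and (600,148) in the right half; the lever is up and the mug, stamp and pad are undisturbed.

```bash
python3 -c "
from station import *
print(sign_off())"
```

```text
the job is handed in; nothing more can be done
None
```

I've handed the job in. Both tins present were set on the board, the pump got three full strokes, the trigger was squeezed and released, and the tins now stand lid up and side by side on the low table; `sign_off()` gave no verdict.

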